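# Unlock the board holder and hold its sprung jaw open at the mark

### The job

Take the palm mallet and knock the red lock pin of the circuit board holder fully down with it, without touching the pin with the gripper, then stand the mallet upright back on the green mat. Then grip the yellow pull bar, pull the sprung jaw out until its yellow pointer is in line with the red mark, and finish while still holding it there, so that the board can be lifted out. Leave the board and everything else on the bench where they are.

Things in the scene. Friction and masses are not known exactly. Their poses are not given: they have to be found in the camera images.
- pull_bar (a point): Top centre of the yellow pull bar of the sprung jaw: upright bar 85 mm long (holder y), 14 mm thick (holder x), its top 80 mm above the bench and its yellow part 28 mm deep; it sits on a thinner (10 mm) steel plate. Pinch it from above across its 14 mm. 36 mm of free space lies between it and the holder's front beam, whose top is 40 mm above the bench. It moves straight with the jaw towards holder -x. The point's axes are the holder's.
- jaw (a joint): How far the sprung jaw is pulled out, m: 0 closed to 0.055 at the end stop; it moves along the holder's -x (towards the robot). A spring pulls it shut with about 4.5 N at 0 and 9 N at 0.045. Until the lock pin is down a catch stops it after 2 to 4 mm.
- pointer (a point): Tip of the jaw's yellow pointer, at holder x = -0.035, y = 0.122 when closed, 46 mm above the bench; moves with the jaw.
- mark: Red clip standing beside the scale rail on the holder's left edge, 6 mm wide along x, 16 mm along y, 18 mm high, with a 6 mm high foot that reaches 24 mm across the scale rail under the pointer; origin at the centre of the upright part, axes those of the holder. It is fixed, 28 to 46 mm out from the closed pointer. The pointer is at the mark when both have the same x in this frame (the pointer passes about 16 mm to the clip's right).
- lock_pin (a joint): How far the red lock pin is pushed down, m: 0 up, 0.012 fully down. A spring and a ball catch: it pushes back with about 3 N at first and up to 10 N further down, and pops up again if pushed only a few mm; driven 0.008 or more, the catch draws it on to about 0.0115 and keeps it down. The jaw is free above 0.009.
- pin_top (a point): Top centre of the red lock pin's round 20 mm head, 70 mm above the bench when up, 58 mm when down. It stands in a dark steel block (top 52 mm above the bench) at the holder's right front, holder x = -0.060, y = -0.105.
- holder: Circuit board holder fixed to the bench: white base 250 (x) x 280 (y) mm, 12 mm high, with a black front beam, a blue sprung jaw and a black fixed jaw at the back, nothing on it but the pin and the pull bar higher than 52 mm. Origin under the base's centre at bench height; x points away from the robot, the jaw pulls out along -x.
- board: Green circuit board 100 x 140 x 3 mm with parts up to 10 mm high, lying loose on the holder's ledges between the jaws; its origin is the centre of its underside, 30 mm above the bench. It stays there.
- mallet: Palm mallet, about 300 g, standing upright on its striking face on the mat: white nylon head 42 mm across and 42 mm high, above it a straight black handle 22 mm across from 42 to 125 mm. Origin: centre of the striking face (its lower end); z up along the handle.
- mat: Green mat 200 x 200 mm, 3 mm thick, fixed to the bench at the robot's right; origin at the centre of its underside.
- spare_board: Bystander: green circuit board 90 x 120 mm lying loose on the bench; origin at its underside or middle. Leave alone.
- spool: Bystander: grey solder spool, 60 mm across, 40 mm high, standing flat; origin at its underside or middle. Leave alone.
- flux_bottle: Bystander: amber bottle with red cap, 40 mm across, 100 mm high; origin at its underside or middle. Leave alone.
- screwdriver: Bystander: blue-handled screwdriver lying on the bench; origin at its underside or middle. Leave alone.
- part_tray: Bystander: blue four-pocket tray 110 x 140 x 30 mm; origin at its underside or middle. Leave alone.
- screw_jar: Bystander: clear jar with black lid, 56 mm across, 60 mm high; origin at its underside or middle. Leave alone.
There are look-alikes about, which are no part of the job. Leave any pink or turquoise look-alike of the mallet alone.

How it is judged:
By the outcome, as a careful person would: the job done as asked, in the order asked, and still so for the second after the job is handed in, while the arm keeps its last pose, push and grip.
It also fails if it takes over 48 s, if anything falls off the work surface, if the arm or the gripper's body presses on something with over 40 N, if the wrist force passes 120 N, or if a joint passes its speed limit or range.

### The arm

A 6-joint arm with a two-finger parallel gripper is mounted at the origin on the work surface. World frame = base frame: x ahead of the robot, y to its left, z up, the work surface at z = 0. Lengths are in mm, angles in degrees, forces in N, time in s.
With the tool pointing down it reaches from about 325 to 875 mm from the base axis. Payload 4.4 kg.
Tool frame: the origin (TCP) lies midway between the tips of the shut fingers; the grasp point (between the pads) lies manip.pinch_z behind it (manip.pinch_z is the distance from the TCP to the grasp point, in mm); z points along the fingers, y is the direction in which the jaws open and shut (so a half turn about z gives the same grasp; the last joint's range is limited). The gripper opens to 85 mm and grips with 20 to 120 N. Pads are 22 mm wide; open, the fingers measure 114 mm over their backs; the gripper's body (76 mm by 85 mm) begins 54 mm behind the grasp point. The pads swing forward as they close: fully open they stand 13 mm farther back than shut.
Start: joints at [-79.842, 11.837, 88.321, -0, 79.842, -8.623], TCP at [185.115, -544.389, 231.282] pointing down, gripper open.
Joint ranges: [-156.59, 156.59], [-49.26, 127.26], [12.9, 141.05], [-63.56, 243.56], [4.71, 150.69], [-161.64, 161.64]. Speed limits (degrees/s): [159.86, 159.86, 180, 180, 180, 180].

### API

Orientations are given as a 3x3 rotation matrix whose columns are the frame's x, y, z axes.
In Python, from plant import manip gives the robot as it stands. The module is installed in compiled form; this text tells all that it offers.
- The arm moves only by the tool send_rows, never from a script. Its argument "series" is one flat list of numbers, 5 for each row, row after row: the shift along the world's x, y, z each as a share of 40 cm, from -1 to 1, then the turn about the world's z as a share of 45 degrees, from -1 to 1, then the closure, from -1 (fully open) to 1 (shut). A call has 1 to 5 rows; each row is the pose to reach, as a shift and turn from the pose measured when the call began; what a row does not reach only later rows make up. A row lasts 1/12 s, in which the tool goes at most 41.7 mm and 7.16 degrees, less where a joint would pass 70% of its speed; a pose out of reach is approached as far as the arm can. A call with a number of a shift or a turn outside -1 to 1 is refused whole. A call with a gripper value outside its range is refused whole. The fingers move at their own pace and stop on an object; "squeeze" is the grip in N (left out, the last holds). Time passes only in rows, so rows that repeat a pose let the fingers close. It gives the time, the measured TCP pose, the force and the opening at its end, in the units of the state.
- manip.state(): the state, without advancing time (a new reading comes with each control period).
- manip.read_camera(name): name is "scene" or "top"; returns (picture, depth): 420x560x3 uint8, blue, green, red; 420x560 float32, mm along the optical axis (not along the pixel's ray), 0 where there is no reading.
- manip.calibration(name): a dict with "fx", "fy", "cx", "cy" (pixels), "R" (3x3) and "t" (3): a world point X has camera coordinates R X + t. Camera axes: x right, y down, z forward; pixel columns grow to the right and rows downward; lengths in mm; the calibration is good to about 2 mm. A picture is of the moment at which its call begins. calibration takes no time and is no camera call.
- manip.sign_off(): hands the job in, once; it reports no verdict.
Trained networks look in the newest picture that a camera, given by its name, has taken for a name from the list of things; names that differ only in an ending like _2 or _b are one class to them, and where a whole thing is asked for, a point or a joint stands for the part that bears it (a point fixed in the world has none). Each returns a list of dicts, best first, with "p" (0 to 1); they miss things now and then, are a little off and sometimes report something else, mostly with a low value. They report only what shows in the picture. A call takes as long as a camera call. They do not tell look-alikes from the thing itself.
- manip.recognise(camera, target): "xyz" ([x, y, z] in mm, in the coordinates of the camera as it stood for that picture, good to about 4 mm: the middle of the surface that is visible of it).
- manip.trace(camera, target): "region" (420x560 bool, what is visible of it).
The state is a dict: "time_s": time; "joint_pos": joint angles; "joint_velocities": joint speeds; "tau": joint torques, N m; "ee_pos": TCP position; "tool_rot": TCP orientation; "force": force on the tool from outside, world axes, zero at the start; "ft_torque": the same for the moment, N m; "finger_gap": finger opening in mm.
Only numpy, scipy, OpenCV 4.12 (cv2) and the standard library are available. Lean on these libraries where they do the work, as an engineer would, in place of code of your own. Each camera call takes 0.05 s, during which the arm holds its last target.

## Working session

There is one attempt and no reset: what is moved stays moved. The work goes in short steps, Python scripts to look and compute and a tool call to move; the robot and the scene stay as the last step left them, time stands still between calls to the robot, and variables do not carry over. Pictures are saved under pics/ and viewed, and the job is handed in when it is done.

Besides the shell and the picture viewer there is one more tool, called after "Call:" in YAML: its name, and indented under it one key for each argument. send_rows: Moves the arm, as the interface text tells. Shift numbers are shares of 40 cm and turn numbers shares of 45 degrees, none past 1 either way. Its arguments: {"type":"object","properties":{"series":{"type":"array"},"squeeze":{"type":"number"}},"required":["series"]}

```bash
mkdir -p pics; cat > h.py <<'E'
import numpy as np, cv2
from plant import manip
def shot(cam,fn):
    im,d=manip.read_camera(cam); cv2.imwrite('pics/'+fn,im); np.save('pics/'+fn[:-4]+'_d.npy',d); np.save('pics/'+fn[:-4]+'_i.npy',im); return im,d
def w(cam,xc):
    c=manip.calibration(cam); return np.array(c['R']).T@(np.array(xc)-np.array(c['t']))
def cloud(cam,d):
    c=manip.calibration(cam); v,u=np.mgrid[0:420,0:560]
    P=np.stack([(u-c['cx'])/c['fx']*d,(v-c['cy'])/c['fy']*d,d],-1)
    return (P-np.array(c['t']))@np.array(c['R'])
E
python3 - <<'E'
from h import *
np.set_printoptions(precision=1,suppress=True)
for cam in('top','scene'):
    shot(cam,cam+'0.png')
    for t in ['mallet','pull_bar','pin_top','mark','pointer','holder','mat']:
        for r in manip.recognise(cam,t)[:4]: print(cam,t,round(r['p'],2),w(cam,r['xyz']))
print(manip.pinch_z); s=manip.state(); print(s)
E
```

```text
top mallet 0.83 [ 593.7 -436.2   41.9]
top mallet 0.72 [ 504.6 -406.5   42.8]
top mallet 0.6 [ 516.  -273.    43.5]
top pull_bar 0.82 [646.5 168.5  49.5]
top pin_top 0.64 [474.4 411.3  59.4]
top pin_top 0.47 [626.   62.4  73.3]
top pointer 0.87 [644.3 171.8  49.5]
top holder 0.98 [654.3 168.5  13.3]
top holder 0.74 [626.2  62.8  65.5]
top mat 0.66 [ 485.  -234.1    4.7]
top mat 0.66 [643.2 168.8  45.8]
scene mallet 0.88 [ 524.7 -265.2   46.5]
scene mallet 0.86 [ 513.9 -399.4   38.2]
scene mallet 0.61 [ 602.5 -432.4   43.7]
scene pull_bar 0.8 [624.8 181.3  40.1]
scene pointer 0.64 [623.4 179.1  40.6]
scene holder 0.63 [671.7 195.8  12.6]
scene holder 0.36 [ 712.9 -213.5   39.4]
scene mat 0.69 [ 489.7 -224.8    2.3]
18.700000000000003
{'time_s': 0.8, 'joint_pos': array([-79.8,  11.8,  88.3,   0. ,  79.8,  -8.6]), 'joint_velocities': array([-0., -0., -0.,  0., -0., -0.]), 'tau': array([  0. , -38.3, -29.2,  -0. ,   0. ,  -0. ]), 'ee_pos': array([ 185.1, -544.4,  231.3]), 'tool_rot': array([[ 0.9,  0.3,  0. ],
       [ 0.3, -0.9, -0. ],
       [ 0. ,  0. , -1. ]]), 'force': array([-0.7,  0.3, -0.4]), 'ft_torque': array([ 0., -0.,  0.]), 'finger_gap': 85.60153140333223}
```

View pics/top0.png

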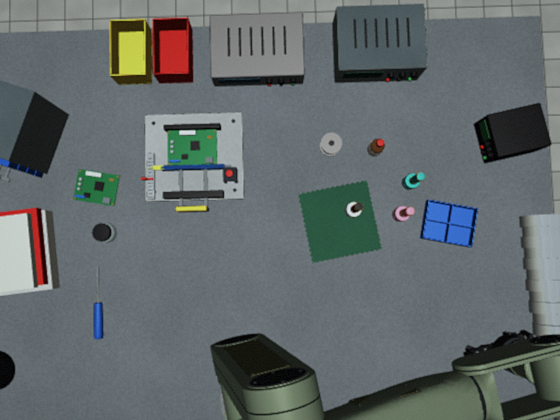

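View pics/scene0.png

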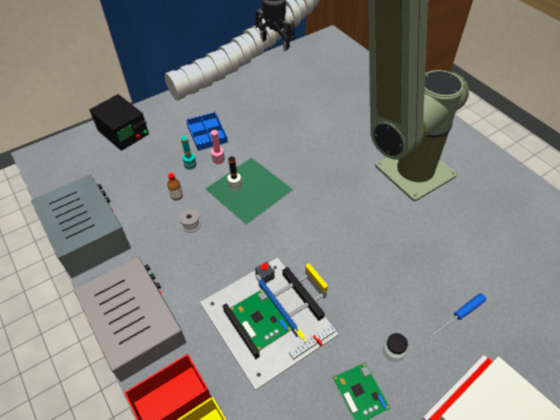

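Top view: our mallet (white head, black handle) is at (354,209) on the mat. The pin is at (230,173), the pull bar at (191,209), the pointer at about (157,168) and the mark at about (146,179). I'll measure these from depth next.

```bash
python3 - <<'E'
from h import *
np.set_printoptions(precision=1,suppress=True)
def seg(cam,box,lo,hi,zr,name):
    im=np.load(f'pics/{cam}0_i.npy'); d=np.load(f'pics/{cam}0_d.npy'); P=cloud(cam,d)
    hsv=cv2.cvtColor(im,cv2.COLOR_BGR2HSV)
    m=cv2.inRange(hsv,np.array(lo),np.array(hi))>0
    v,u=np.mgrid[0:420,0:560]; m&=(u>=box[0])&(u<=box[2])&(v>=box[1])&(v<=box[3])&(d>0)
    m&=(P[...,2]>zr[0])&(P[...,2]<zr[1])
    Q=P[m]; 
    if len(Q)==0: print(cam,name,'none');return Q
    print(cam,name,len(Q),'uv',u[m].mean(),v[m].mean(),'med',np.median(Q,0),'min',Q.min(0),'max',Q.max(0),'mid',(np.percentile(Q,3,0)+np.percentile(Q,97,0))/2); 
    if len(Q)>15:
        r=cv2.minAreaRect(Q[:,:2].astype(np.float32)); print('   rect',np.array(r[0]),np.array(r[1]),r[2])
    return Q
Y=([20,100,100],[35,255,255]); R=([0,140,80],[8,255,255]); R2=([172,140,80],[180,255,255]); W=([0,0,170],[180,60,255]); K=([0,0,0],[180,255,60])
seg('top',(170,200,215,215),*Y,(60,100),'bar')
seg('scene',(300,260,335,295),*Y,(60,100),'bar')
seg('top',(150,160,162,175),*Y,(20,100),'pointer')
seg('scene',(285,320,315,350),*Y,(20,100),'pointer')
for r in(R,R2):
  seg('top',(220,160,242,185),*r,(55,100),'pin'); seg('scene',(250,258,280,280),*r,(55,100),'pin')
  seg('top',(138,172,160,186),*r,(0,100),'mark'); seg('scene',(305,330,335,350),*r,(0,100),'mark')
seg('top',(140,108,248,206),[0,0,110],[180,60,255],(5,20),'base')
seg('scene',(195,255,340,385),[0,0,110],[180,60,255],(5,20),'base')
seg('top',(340,198,366,220),*W,(20,60),'head'); seg('top',(340,198,370,220),*K,(80,140),'handle')
seg('scene',(220,150,250,195),*W,(10,60),'head'); seg('scene',(220,150,245,185),*K,(60,140),'handle')
seg('top',(295,178,385,265),[50,60,30],[90,255,200],(-5,12),'mat')
E
```

```text
top bar 145 uv 191.2 208.22758620689655 med [532.3 164.4  78.9] min [525.3 126.4  69.4] max [538.5 209.8  86.8] mid [532.3 167.6  78.5]
   rect [532.2 168.1] [12.9 83.3] 0.7928805947303772
scene bar 214 uv 316.23364485981307 276.9065420560748 med [538.3 175.9  77.6] min [526.9 127.9  60.3] max [543.2 214.4  84.3] mid [535.7 173.2  72.6]
   rect [534.9 171.2] [86.5 16.1] 89.62217712402344
top pointer 34 uv 156.14705882352942 167.47058823529412 med [651.9 267.4  45.9] min [647.3 256.1  23.1] max [658.  285.3  52.2] mid [652.6 270.8  44. ]
   rect [652.5 270.8] [28.8 10. ] 85.01082611083984
scene pointer 62 uv 299.7903225806452 333.83870967741933 med [655.1 268.2  45.6] min [648.9 236.5  32.3] max [666.8 292.2  50.9] mid [655.6 267.7  43.7]
   rect [655.3 263.3] [13.6 56.4] 10.29385757446289
top pin 38 uv 228.68421052631578 173.18421052631578 med [626.5  62.8  70. ] min [618.4  54.2  63. ] max [635.3  71.1  77.3] mid [626.6  62.8  69.8]
   rect [626.5  62.4] [16.4 16.8] 83.69090270996094
scene pin 38 uv 263.94736842105266 266.10526315789474 med [629.9  66.6  69.3] min [621.3  58.9  63.8
[... 1656 characters left out ...]
ct [ 519.7 -277.4] [15.6 22.2] 29.416955947875977
scene head 65 uv 233.87692307692308 178.2153846153846 med [ 529.2 -269.1   44.5] min [ 503.1 -295.9   39.9] max [ 543.  -253.    51.4] mid [ 523.3 -272.5   45.4]
   rect [ 523.7 -272. ] [34.9 38.5] 62.47312545776367
scene handle 79 uv 232.31645569620252 165.86075949367088 med [ 526.1 -268.3  100.8] min [ 516.8 -283.6   60.7] max [ 532.9 -260.5  132.8] mid [ 525.1 -272.   100.9]
   rect [ 524.2 -271.4] [18.5 19.2] 42.13847732543945
top mat 4619 uv 338.6033773544057 221.8789781337952 med [ 484.8 -238.4    3.5] min [ 376.  -356.2   -5. ] max [ 604.1 -130.7   11.9] mid [ 490.1 -243.2    3.6]
   rect [ 490.5 -243.8] [200.3 201.1] 9.888446807861328
```

```bash
python3 - <<'E'
import cv2,numpy as np
a=cv2.imread('pics/scene0.png')[250:360,195:345]; cv2.imwrite('pics/c1.png',cv2.resize(a,None,fx=5,fy=5,interpolation=cv2.INTER_NEAREST))
a=cv2.imread('pics/top0.png')[105:220,138:250]; cv2.imwrite('pics/c2.png',cv2.resize(a,None,fx=5,fy=5,interpolation=cv2.INTER_NEAREST))
E
```

```text
(no output)
```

View pics/c1.png

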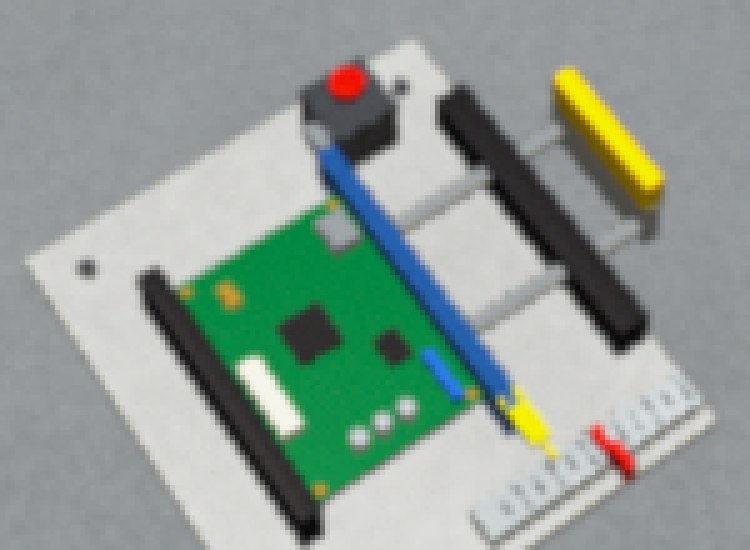

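View pics/c2.png

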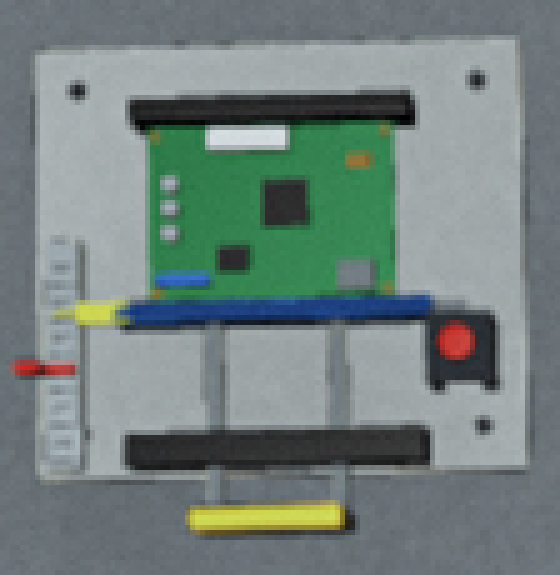

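Both cameras agree to about 4 mm. The averages are: mallet (522,-274), pin (628,65), bar (534.5,170), and the holder is turned about 1°. Next I'll move above the mallet, turning the jaws to lie along world x.

Call:
send_rows:
  series: [0.07, 0.06, 0, 0.15, -1, 0.15, 0.12, 0, 0.3, -1, 0.23, 0.18, 0, 0.45, -1, 0.31, 0.24, 0, 0.6, -1, 0.38, 0.3, 0, 0.75, -1]
  squeeze: 80

```text
time_s: 1.22
ee_pos: [338.7, -423.2, 231.5]
tool_rot: [[0.604, 0.797, 0.001], [0.797, -0.604, -0.0], [0.0, 0.001, -1.0]]
force: [0.4, -0.2, -0.3]
finger_gap: 85.3
```

Call:
send_rows:
  series: [0.08, 0.065, 0, 0.15, -1, 0.16, 0.13, 0, 0.3, -1, 0.24, 0.195, 0, 0.45, -1, 0.32, 0.26, 0, 0.6, -1, 0.4, 0.325, 0, 0.75, -1]

```text
time_s: 1.63
ee_pos: [500.1, -291.6, 231.8]
tool_rot: [[0.053, 0.999, 0.001], [0.999, -0.053, -0.0], [-0.0, 0.001, -1.0]]
force: [-0.0, -0.6, -0.4]
finger_gap: 85.6
```

```bash
python3 - <<'E'
from h import *
s=manip.state();print(s['ee_pos'],s['tool_rot'],s['time_s'],s['joint_pos'])
E
```

```text
[ 500.06072964 -291.63943237  231.79022582] [[ 5.33856544e-02  9.98573070e-01  1.34008001e-03]
 [ 9.98573926e-01 -5.33852097e-02 -3.65482058e-04]
 [-2.93420088e-04  1.35768046e-03 -9.99999035e-01]] 1.6333 [-3.88321580e+01  1.22315101e+01  8.77873209e+01  3.23326192e-02
  7.99082287e+01 -3.57775870e+01]
```

Call:
send_rows:
  series: [0.055, 0.044, 0, 0.09, -1, 0.055, 0.044, -0.08, 0.09, -1, 0.055, 0.044, -0.16, 0.09, -1, 0.055, 0.044, -0.22, 0.09, -1, 0.055, 0.044, -0.22, 0.09, -1]

```text
time_s: 2.05
ee_pos: [518.4, -270.8, 137.4]
tool_rot: [[-0.018, 1.0, -0.009], [1.0, 0.018, 0.007], [0.007, -0.009, -1.0]]
force: [-1.7, 0.8, -1.2]
finger_gap: 85.0
```

```bash
python3 - <<'E'
from h import *
shot('top','t1.png');shot('scene','s1.png')
a=cv2.imread('pics/t1.png')[150:270,290:440]; b=cv2.imread('pics/s1.png')[110:230,170:320]
cv2.imwrite('pics/c3.png',cv2.resize(np.hstack([a,b]),None,fx=2.6,fy=4))
s=manip.state();print(s['ee_pos'])
E
```

```text
[ 521.55051037 -273.66603367  143.15158509]
```

View pics/c3.png

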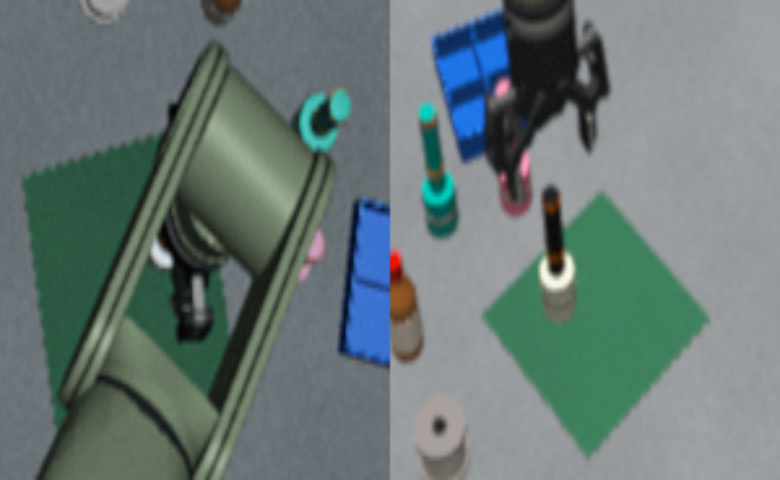

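The mallet handle is centred between the open fingers, so I'll descend and close.

Call:
send_rows:
  series: [0, 0, -0.06, 0, -1, 0, 0, -0.12, 0, -1, 0, 0, -0.168, 0, -1, 0, 0, -0.168, 0, -1, 0, 0, -0.168, 0, -1]

```text
time_s: 2.57
ee_pos: [522.2, -274.4, 77.3]
tool_rot: [[-0.017, 1.0, 0.001], [1.0, 0.017, 0.0], [0.0, 0.001, -1.0]]
force: [0.4, -0.2, 0.6]
finger_gap: 85.0
```

Call:
send_rows:
  series: [0, 0, 0, 0, 0.2, 0, 0, 0, 0, 1, 0, 0, 0, 0, 1, 0, 0, 0, 0, 1, 0, 0, 0, 0, 1]

```text
time_s: 2.98
ee_pos: [522.7, -274.7, 78.3]
tool_rot: [[-0.017, 1.0, 0.002], [1.0, 0.017, -0.001], [-0.001, 0.002, -1.0]]
force: [0.5, 0.3, -0.3]
finger_gap: 25.4
```

Call:
send_rows:
  series: [0, 0, 0, 0, 1, 0, 0, 0, 0, 1, 0, 0, 0, 0, 1, 0, 0, 0, 0, 1]

```text
time_s: 3.32
ee_pos: [522.7, -274.7, 78.4]
tool_rot: [[-0.017, 1.0, 0.002], [1.0, 0.017, -0.001], [-0.001, 0.002, -1.0]]
force: [0.2, -0.3, 1.5]
finger_gap: 20.2
```

```bash
python3 - <<'E'
from h import *
s=manip.state();print(s)
E
```

```text
{'time_s': 3.3167, 'joint_pos': array([-3.61423738e+01,  2.30604832e+01,  9.34101851e+01,  3.94003422e-02,
        6.34157782e+01, -3.71256100e+01]), 'joint_velocities': array([ 0.03861711,  0.02838857, -0.02371324,  0.11138004, -0.02418984,
       -0.0312274 ]), 'tau': array([-2.70710065e-02, -4.16187823e+01, -2.45444959e+01,  2.24372651e-02,
       -1.27331461e-01, -3.12983932e-03]), 'ee_pos': array([ 522.6714413 , -274.7482475 ,   78.41616732]), 'tool_rot': array([[-1.68520904e-02,  9.99856066e-01,  1.96325248e-03],
       [ 9.99857745e-01,  1.68534389e-02, -6.72339176e-04],
       [-7.05329959e-04,  1.95164288e-03, -9.99997847e-01]]), 'force': array([ 0.18197577, -0.31389377,  1.46102774]), 'ft_torque': array([ 0.04292717,  0.07398319, -0.00280525]), 'finger_gap': 20.2200174716739}
```

Call:
send_rows:
  series: [0, 0, 0.04, 0, 1, 0, 0, 0.12, 0, 1, 0, 0, 0.2, 0, 1, 0, 0, 0.28, 0, 1, 0, 0, 0.3, 0, 1]

```text
time_s: 3.73
ee_pos: [525.2, -276.5, 203.8]
tool_rot: [[-0.017, 1.0, 0.009], [1.0, 0.017, -0.006], [-0.006, 0.009, -1.0]]
force: [0.5, -1.0, -2.0]
finger_gap: 20.3
```

Call:
send_rows:
  series: [0.02, 0.06, 0, 0, 1, 0.04, 0.14, 0, 0, 1, 0.065, 0.22, 0, 0, 1, 0.09, 0.3, 0, 0, 1, 0.12, 0.4, 0, 0, 1]

```text
time_s: 4.15
ee_pos: [572.0, -116.0, 201.4]
tool_rot: [[-0.015, 1.0, 0.006], [1.0, 0.015, -0.006], [-0.006, 0.006, -1.0]]
force: [0.7, 0.5, -3.0]
finger_gap: 20.4
```

```bash
python3 - <<'E'
from h import *
s=manip.state();print(s['ee_pos'],s['force'],s['ft_torque'])
E
```

```text
[ 572.04073456 -116.01433688  201.35928811] [ 0.74408269  0.53574473 -2.99156899] [ 0.01373726 -0.08455674  0.00185658]
```

Remaining: dx +56, dy +181.

Call:
send_rows:
  series: [0.03, 0.1, 0, 0, 1, 0.06, 0.2, 0, 0, 1, 0.09, 0.3, 0, 0, 1, 0.115, 0.38, 0, 0, 1, 0.14, 0.45, 0, 0, 1]

```text
time_s: 4.57
ee_pos: [626.8, 67.0, 198.5]
tool_rot: [[-0.017, 1.0, 0.002], [1.0, 0.017, -0.005], [-0.005, 0.002, -1.0]]
force: [0.4, -0.4, -3.4]
finger_gap: 20.0
```

Call:
send_rows:
  series: [0, 0, 0, 0, 1, 0, 0, 0, 0, 1, 0, 0, 0, 0, 1]

```text
time_s: 4.82
ee_pos: [625.4, 66.9, 196.0]
tool_rot: [[-0.017, 1.0, -0.002], [1.0, 0.017, -0.006], [-0.006, -0.002, -1.0]]
force: [-0.8, -0.0, -3.1]
finger_gap: 20.3
```

```bash
python3 - <<'E'
from h import *
shot('top','t2.png');shot('scene','s2.png')
a=cv2.imread('pics/t2.png')[110:230,160:310]; b=cv2.imread('pics/s2.png')[180:300,190:340]
cv2.imwrite('pics/c4.png',cv2.resize(np.hstack([a,b]),None,fx=2.6,fy=4))
s=manip.state();print(s['ee_pos'],s['force'],s['ft_torque'])
E
```

```text
[626.07057373  65.75197317 197.27940881] [ 0.28498736 -0.02105847 -3.22142723] [ 0.03911215 -0.02600129  0.02275099]
```

View pics/c4.png

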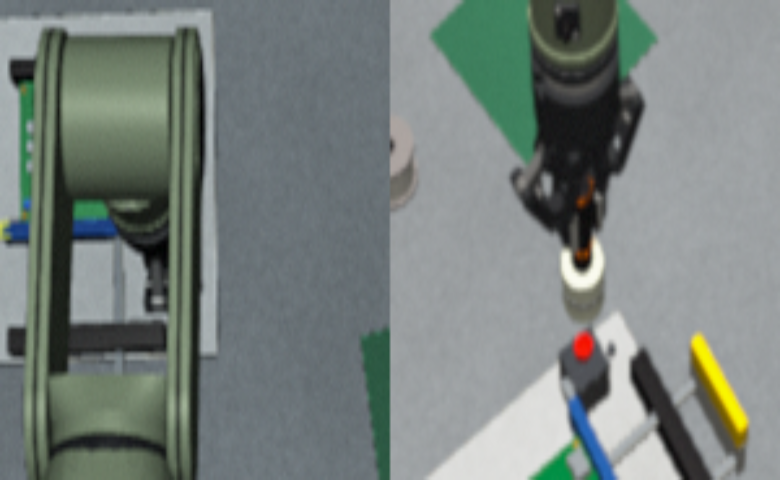

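The mallet head is directly over the red pin. I'll lower it to just above the pin, then press through.

Call:
send_rows:
  series: [0.004, -0.002, -0.04, 0, 1, 0.004, -0.002, -0.08, 0, 1, 0.004, -0.002, -0.11, 0, 1, 0.004, -0.002, -0.115, 0, 1, 0.004, -0.002, -0.115, 0, 1]

```text
time_s: 5.33
ee_pos: [626.4, 64.0, 149.7]
tool_rot: [[-0.014, 1.0, -0.003], [1.0, 0.014, -0.006], [-0.006, -0.004, -1.0]]
force: [0.0, 0.0, -3.0]
finger_gap: 20.1
```

Call:
send_rows:
  series: [0, 0, -0.015, 0, 1, 0, 0, -0.03, 0, 1, 0, 0, -0.035, 0, 1, 0, 0, -0.035, 0, 1]

```text
time_s: 5.67
ee_pos: [626.6, 64.0, 135.8]
tool_rot: [[-0.014, 1.0, -0.003], [1.0, 0.014, -0.006], [-0.006, -0.003, -1.0]]
force: [-0.5, -0.3, -3.1]
finger_gap: 20.5
```

Call:
send_rows:
  series: [0, 0, -0.006, 0, 1, 0, 0, -0.008, 0, 1]

```text
time_s: 5.83
ee_pos: [626.9, 64.0, 133.4]
tool_rot: [[-0.014, 1.0, -0.002], [1.0, 0.014, -0.006], [-0.006, -0.002, -1.0]]
force: [-1.7, 0.4, 3.8]
finger_gap: 20.2
```

```bash
python3 - <<'E'
from h import *
shot('scene','s3.png')
b=cv2.imread('pics/s3.png')[200:300,200:325]
cv2.imwrite('pics/c5.png',cv2.resize(b,None,fx=5,fy=5))
s=manip.state();print(s['ee_pos'],s['force'],s['ft_torque'])
E
```

```text
[626.84531334  64.00918082 133.4705462 ] [-1.33275852  0.41548769  2.19613902] [-0.00918611  0.32333955  0.00082602]
```

View pics/c5.png

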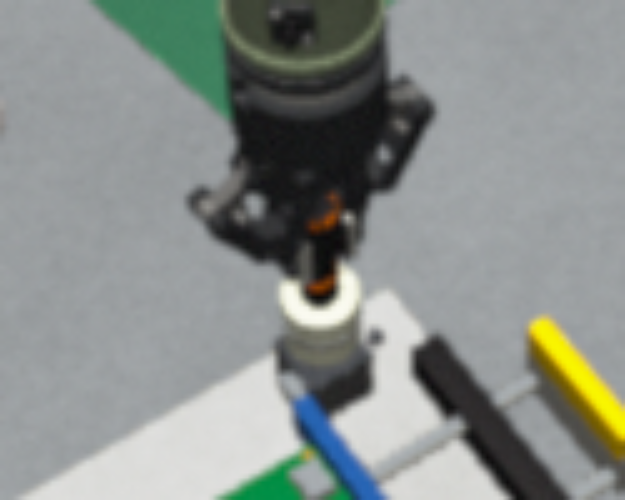

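Call:
send_rows:
  series: [0, 0, -0.006, 0, 1, 0, 0, -0.008, 0, 1]

```text
time_s: 6.05
ee_pos: [627.3, 64.0, 133.2]
tool_rot: [[-0.014, 1.0, -0.001], [1.0, 0.014, -0.006], [-0.006, -0.002, -1.0]]
force: [-5.2, -1.1, 14.6]
finger_gap: 20.2
```

Call:
send_rows:
  series: [0, 0, 0.04, 0, 1, 0, 0, 0.1, 0, 1, 0, 0, 0.18, 0, 1, 0, 0, 0.2, 0, 1]

```text
time_s: 6.38
ee_pos: [630.1, 64.0, 218.3]
tool_rot: [[-0.014, 1.0, 0.007], [1.0, 0.014, -0.006], [-0.006, 0.007, -1.0]]
force: [0.8, -0.0, -1.7]
finger_gap: 20.1
```

```bash
python3 - <<'E'
from h import *
im,d=shot('scene','s4.png'); P=cloud('scene',d)
hsv=cv2.cvtColor(im,cv2.COLOR_BGR2HSV); m=(cv2.inRange(hsv,np.array([0,140,80]),np.array([8,255,255]))>0); m[:255]=0;m[285:]=0;m[:,:250]=0;m[:,282:]=0
print(m.sum(),np.median(P[m],0))
b=im[200:300,200:325]
cv2.imwrite('pics/c6.png',cv2.resize(b,None,fx=5,fy=5))
s=manip.state();print(s['ee_pos'],s['force'],s['tool_rot'])
E
```

```text
41 [629.56289848  67.37333584  57.16934673]
[630.50327004  63.99232049 218.55860159] [ 0.70513576 -0.5846606  -1.24166813] [[-0.01435741  0.99985927  0.00867836]
 [ 0.99987503  0.01441399 -0.00649244]
 [-0.00661661  0.00858406 -0.99994127]]
```

View pics/c6.png

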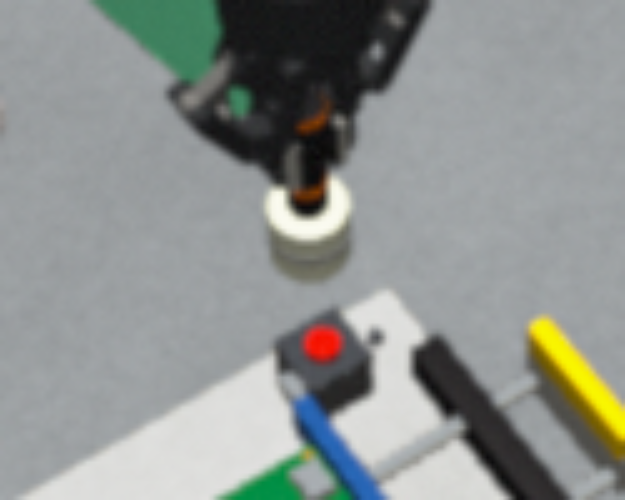

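The pin is down: its top now reads about 57 mm, against about 69 before. I'll carry the mallet back to the mat at about (505,-260).

Call:
send_rows:
  series: [-0.02, -0.06, -0.01, 0, 1, -0.05, -0.14, -0.01, 0, 1, -0.08, -0.23, -0.01, 0, 1, -0.12, -0.32, -0.01, 0, 1, -0.155, -0.405, -0.01, 0, 1]

```text
time_s: 6.85
ee_pos: [566.4, -99.0, 211.9]
tool_rot: [[-0.015, 1.0, 0.005], [1.0, 0.015, -0.006], [-0.006, 0.005, -1.0]]
force: [1.1, -1.1, -2.7]
finger_gap: 20.1
```

Call:
send_rows:
  series: [-0.03, -0.09, -0.01, 0, 1, -0.07, -0.18, -0.02, 0, 1, -0.1, -0.26, -0.04, 0, 1, -0.14, -0.34, -0.06, 0, 1, -0.16, -0.4, -0.08, 0, 1]

```text
time_s: 7.27
ee_pos: [499.5, -260.8, 177.2]
tool_rot: [[-0.013, 1.0, 0.002], [1.0, 0.013, -0.005], [-0.005, 0.002, -1.0]]
force: [-0.1, 0.6, -3.2]
finger_gap: 20.1
```

Call:
send_rows:
  series: [0, 0, -0.07, 0, 1, 0, 0, -0.14, 0, 1, 0, 0, -0.2, 0, 1, 0, 0, -0.23, 0, 1, 0, 0, -0.235, 0, 1]

```text
time_s: 7.68
ee_pos: [497.3, -259.4, 79.6]
tool_rot: [[-0.013, 1.0, -0.004], [1.0, 0.013, -0.001], [-0.001, -0.004, -1.0]]
force: [-0.6, 1.3, -2.4]
finger_gap: 19.8
```

Call:
send_rows:
  series: [0, 0, 0, 0, 1, 0, 0, 0, 0, 1]

```text
time_s: 7.85
ee_pos: [497.2, -259.0, 79.4]
tool_rot: [[-0.014, 1.0, -0.004], [1.0, 0.014, -0.001], [-0.001, -0.004, -1.0]]
force: [-1.1, -0.9, -2.4]
finger_gap: 20.3
```

Call:
send_rows:
  series: [0, 0, -0.004, 0, 1, 0, 0, -0.004, 0, 1, 0, 0, -0.004, 0, 1]

```text
time_s: 8.1
ee_pos: [497.8, -259.2, 78.6]
tool_rot: [[-0.014, 1.0, -0.003], [1.0, 0.014, -0.002], [-0.002, -0.003, -1.0]]
force: [0.9, -0.4, -3.1]
finger_gap: 20.3
```

Call:
send_rows:
  series: [0, 0, 0, 0, 0.2, 0, 0, 0, 0, -0.2, 0, 0, 0, 0, -1, 0, 0, 0, 0, -1, 0, 0, 0, 0, -1]

```text
time_s: 8.52
ee_pos: [498.1, -259.5, 79.1]
tool_rot: [[-0.014, 1.0, -0.002], [1.0, 0.014, -0.002], [-0.002, -0.002, -1.0]]
force: [-0.4, 0.3, -0.8]
finger_gap: 78.9
```

Call:
send_rows:
  series: [0, 0, 0, 0, -1, 0, 0, 0, 0, -1, 0, 0, 0.02, 0, -1, 0, 0, 0.06, 0, -1]

```text
time_s: 8.85
ee_pos: [496.4, -258.3, 101.4]
tool_rot: [[-0.014, 1.0, -0.006], [1.0, 0.014, 0.001], [0.001, -0.006, -1.0]]
force: [-0.3, -0.4, -0.5]
finger_gap: 85.3
```

Call:
send_rows:
  series: [0, 0, 0.08, 0, -1, 0, 0, 0.16, 0, -1, 0, 0, 0.24, 0, -1, 0, 0, 0.28, 0, -1, 0, 0, 0.28, 0, -1]

```text
time_s: 9.27
ee_pos: [499.3, -260.3, 219.8]
tool_rot: [[-0.014, 1.0, 0.003], [1.0, 0.014, -0.006], [-0.006, 0.003, -1.0]]
force: [0.1, -0.8, 0.1]
finger_gap: 85.5
```

```bash
python3 - <<'E'
from h import *
im,d=shot('scene','s5.png'); cv2.imwrite('pics/c7.png',cv2.resize(im[110:310,160:360],None,fx=3,fy=3))
s=manip.state();print(s['ee_pos'],s['force'],s['time_s'])
E
```

```text
[ 497.99874266 -259.39028934  216.83644438] [-0.18831592  0.01687369 -0.9130363 ] 9.3167
```

View pics/c7.png

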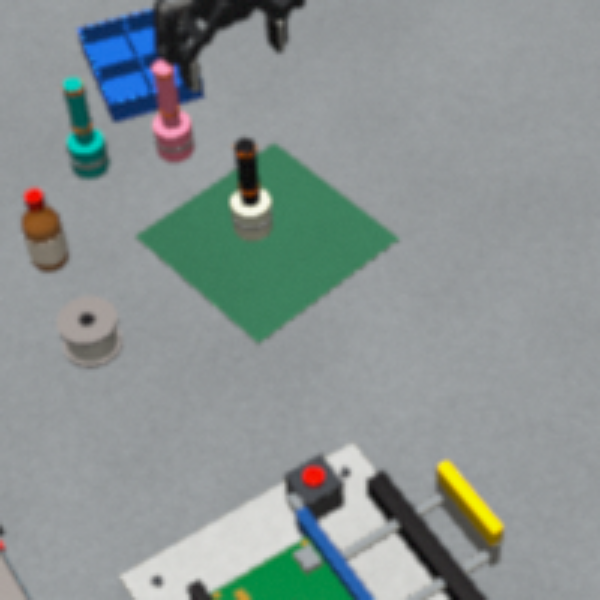

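The mallet stands upright on the mat. Next is the pull bar: dx +36, dy +429.

Call:
send_rows:
  series: [0.005, 0.08, 0, 0, 0, 0.015, 0.18, 0, 0, 0, 0.025, 0.28, 0, 0, 0, 0.035, 0.38, 0, 0, 0, 0.045, 0.48, 0, 0, 0]

```text
time_s: 9.73
ee_pos: [514.5, -65.4, 214.8]
tool_rot: [[-0.013, 1.0, -0.005], [1.0, 0.013, -0.002], [-0.002, -0.005, -1.0]]
force: [0.6, 0.7, 0.1]
finger_gap: 42.8
```

Call:
send_rows:
  series: [0.01, 0.1, 0, 0, 0, 0.02, 0.2, 0, 0, 0, 0.03, 0.3, 0, 0, 0, 0.04, 0.4, 0, 0, 0, 0.045, 0.5, 0, 0, 0]

```text
time_s: 10.15
ee_pos: [531.1, 136.4, 212.7]
tool_rot: [[-0.013, 1.0, -0.008], [1.0, 0.013, -0.002], [-0.002, -0.008, -1.0]]
force: [-0.2, -0.3, 0.3]
finger_gap: 43.0
```

```bash
python3 - <<'E'
from h import *
s=manip.state();print(s['ee_pos'],s['finger_gap'],s['tool_rot'])
E
```

```text
[531.11186983 136.44355477 212.73081301] 42.968601204860654 [[-0.01296952  0.99988407 -0.0079777 ]
 [ 0.99991368  0.01295229 -0.00220881]
 [-0.00210523 -0.00800566 -0.99996574]]
```

Next: dx +3.4, dy +34, and z down to about 105 for a check.

Call:
send_rows:
  series: [0.008, 0.08, 0, 0, 0, 0.008, 0.084, -0.09, 0, 0, 0.008, 0.084, -0.17, 0, 0, 0.008, 0.084, -0.25, 0, 0, 0.008, 0.084, -0.26, 0, 0]

```text
time_s: 10.57
ee_pos: [527.3, 169.4, 100.4]
tool_rot: [[-0.014, 1.0, -0.024], [1.0, 0.014, -0.005], [-0.005, -0.024, -1.0]]
force: [-1.4, -0.4, -0.5]
finger_gap: 43.0
```

```bash
python3 - <<'E'
from h import *
im,d=shot('scene','s6.png'); cv2.imwrite('pics/c8.png',cv2.resize(im[210:330,240:390],None,fx=5,fy=5))
s=manip.state();print(s['ee_pos'],s['force'],s['time_s'])
E
```

```text
[528.78161184 169.34768002 102.54306359] [-0.1045443   0.19783868 -0.16353322] 10.6167
```

View pics/c8.png

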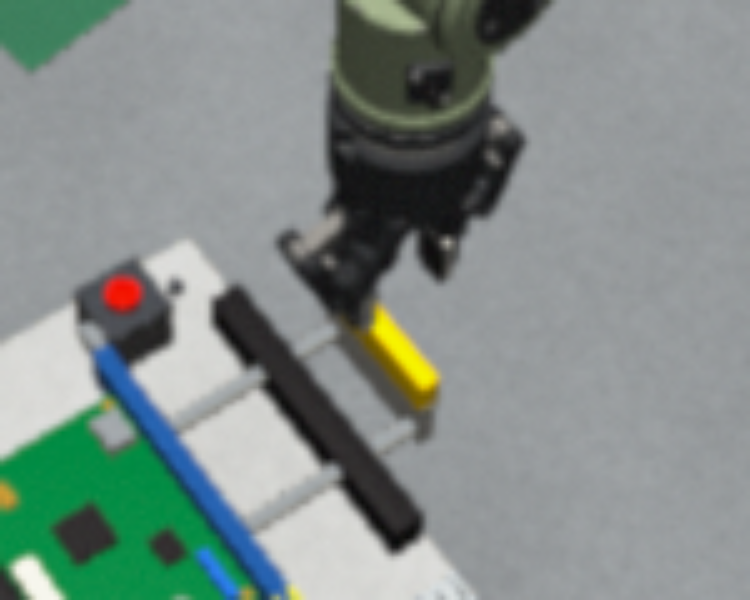

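Call:
send_rows:
  series: [0.013, 0.002, -0.02, 0, 0, 0.013, 0.002, -0.06, 0, 0, 0.013, 0.002, -0.1, 0, 0, 0.013, 0.002, -0.13, 0, 0, 0.013, 0.002, -0.13, 0, 0]

```text
time_s: 11.03
ee_pos: [532.5, 169.6, 48.9]
tool_rot: [[-0.013, 1.0, -0.025], [1.0, 0.013, -0.005], [-0.005, -0.025, -1.0]]
force: [-0.2, -0.6, -0.1]
finger_gap: 42.4
```

Call:
send_rows:
  series: [0, 0, 0, 0, 0, 0, 0, 0, 0, 0]

```text
time_s: 11.2
ee_pos: [533.2, 169.6, 49.9]
tool_rot: [[-0.013, 1.0, -0.024], [1.0, 0.012, -0.005], [-0.004, -0.024, -1.0]]
force: [0.7, -0.1, -0.5]
finger_gap: 42.9
```

```bash
python3 - <<'E'
from h import *
im,d=shot('scene','s7.png'); cv2.imwrite('pics/c9.png',cv2.resize(im[230:350,240:390],None,fx=5,fy=5))
s=manip.state();print(s['ee_pos'],s['force'],s['time_s'],s['tool_rot'])
E
```

```text
[533.43349166 169.66315299  50.15788949] [ 0.39458559  0.16765612 -0.17183576] 11.25 [[-0.01259925  0.99964937 -0.02328955]
 [ 0.99991129  0.01249506 -0.00461375]
 [-0.00432112 -0.02334562 -0.99971812]]
```

View pics/c9.png

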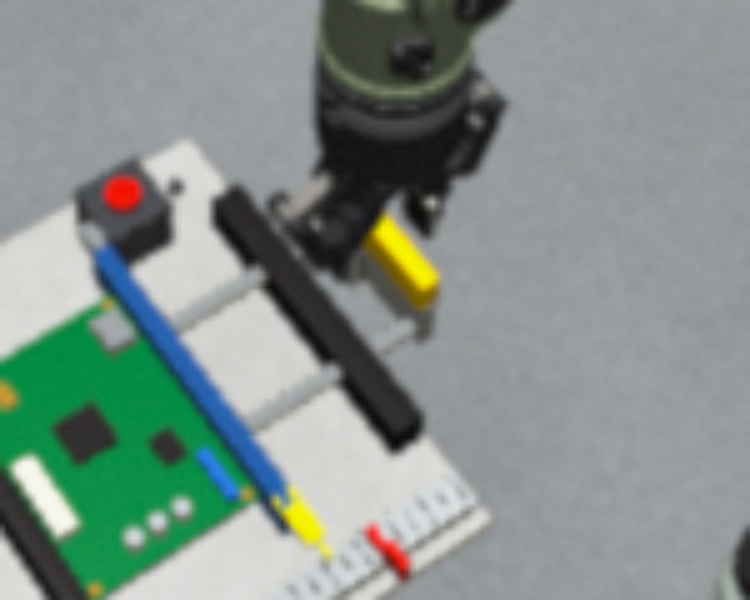

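The fingers straddle the bar, so I'll close.

Call:
send_rows:
  series: [0, 0, 0, 0, 0.5, 0, 0, 0, 0, 1, 0, 0, 0, 0, 1, 0, 0, 0, 0, 1, 0, 0, 0, 0, 1]

```text
time_s: 11.67
ee_pos: [534.2, 169.8, 51.6]
tool_rot: [[-0.011, 1.0, -0.021], [1.0, 0.011, -0.004], [-0.004, -0.021, -1.0]]
force: [-3.9, -1.4, 5.5]
finger_gap: 12.7
```

Call:
send_rows:
  series: [0, 0, 0, 0, 1, 0, 0, 0, 0, 1, 0, 0, 0, 0, 1]

```text
time_s: 11.92
ee_pos: [534.2, 169.8, 51.6]
tool_rot: [[-0.011, 1.0, -0.021], [1.0, 0.011, -0.004], [-0.004, -0.021, -1.0]]
force: [-1.7, -0.1, 0.3]
finger_gap: 12.7
```

```bash
cat > m.py <<'E'
from h import *
import sys
n=sys.argv[1]
np.set_printoptions(precision=2,suppress=True)
im,d=shot('scene',n+'s.png'); it,dt=shot('top',n+'t.png')
s=manip.state();print(s['ee_pos'],s['force'],s['time_s'],s['finger_gap'])
th=np.deg2rad(1.2); ex=np.array([np.cos(th),np.sin(th)]); ey=np.array([-ex[1],ex[0]])
def ray(cam,u,v,z):
    c=manip.calibration(cam); R=np.array(c['R']);o=-R.T@np.array(c['t']); q=R.T@np.stack([(u-c['cx'])/c['fx'],(v-c['cy'])/c['fy'],np.ones_like(u)]).astype(float)
    return (o[:,None]+q*((z-o[2])/q[2]))[:2]
for cam,img,b in(('scene',im,(280,315,345,355)),('top',it,(136,158,166,196))):
    hsv=cv2.cvtColor(img,cv2.COLOR_BGR2HSV); H,S,V=[hsv[...,i].astype(int) for i in range(3)]
    v,u=np.mgrid[0:420,0:560]; box=(u>=b[0])&(u<=b[2])&(v>=b[1])&(v<=b[3])
    for nm,m,z in(('ptr',(abs(H-28)<9)&(S>90)&(V>90),46),('mark',((H<9)|(H>171))&(S>110)&(V>70),30)):
        m=m&box
        if m.sum()==0: print(cam,nm,'none');continue
        X=ray(cam,u[m],v[m],z); wt=S[m]; hx=ex@X;hy=ey@X
        o=np.argsort(hy); print(cam,nm,m.sum(),'hx mean',np.average(hx,weights=wt),'y',hy.min(),hy.max())
        for lo in np.arange(np.floor(hy.min()/6)*6,hy.max(),6):
            k=(hy>=lo)&(hy<lo+6)
            if k.any(): print('    y',lo,k.sum(),np.average(hx[k],weights=wt[k]),hx[k].min(),hx[k].max())
a=cv2.resize(im[300:360,275:350],(640,512),interpolation=cv2.INTER_CUBIC)
cv2.imwrite('pics/'+n+'c.png',a); cv2.imwrite('pics/'+n+'d.png',cv2.resize(it[150:200,130:190],(600,500),interpolation=cv2.INTER_CUBIC))
E
python3 m.py g1
```

```text
[534.17 169.81  51.59] [-2.8  -0.42  1.58] 12.0167 12.69563432504367
scene ptr 75 hx mean 661.2267334689017 y 227.12304045745665 277.4514759495653
    y 222.0 1 673.8179424453218 673.8179424453218 673.8179424453218
    y 228.0 2 673.7059820635537 671.7915326683782 675.3796202140531
    y 234.0 5 661.4859015122304 657.6089108239345 666.8329956513036
    y 240.0 15 660.8139324100191 653.5574551306895 667.9470998501865
    y 246.0 13 661.0984662266851 654.27635416858 667.4956893528337
    y 252.0 13 660.8087200342087 653.8431493469933 666.596570973134
    y 258.0 12 660.6461395118627 654.5569659100291 666.1488529812584
    y 264.0 9 660.347862208403 656.1293917270607 665.2570743260915
    y 270.0 4 660.6662692618962 658.8256899762602 662.3770083913871
    y 276.0 1 661.9380557541485 661.9380557541485 661.9380557541485
scene mark 36 hx mean 630.3368393801636 y 272.67780011777796 302.00065577943474
    y 270.0 3 631.3176263563847 629.5559098937258 633.2092110493123
    y 276.0 6 631.7100874377478 629.1463954124191 634.4084153262347
    y 282.0 8 630.5466956702455 626.3049673116766 633.993
[... 543 characters left out ...]
661.939323823621
    y 258.0 8 658.9872879862087 653.6145399936483 664.9028672773458
    y 264.0 2 658.1333419419814 656.7156733827468 659.5375088958899
    y 270.0 2 657.0649351033899 656.9959418220203 657.1360844248021
top mark 23 hx mean 631.4653755227922 y 270.4003055331833 301.5893194907563
    y 270.0 3 630.2397045485383 628.3081674813264 631.1524136402094
    y 276.0 6 630.0150052533002 628.44900911329 631.575184814414
    y 282.0 3 630.7399588946769 628.8715676601477 631.8570603272141
    y 288.0 3 632.9154081882325 631.9980065036192 634.9845417897725
    y 294.0 5 632.8215248481397 629.575944094903 635.2666153065827
    y 300.0 3 632.3723920271331 629.7168362133689 635.4076604927666
```

View pics/g1c.png

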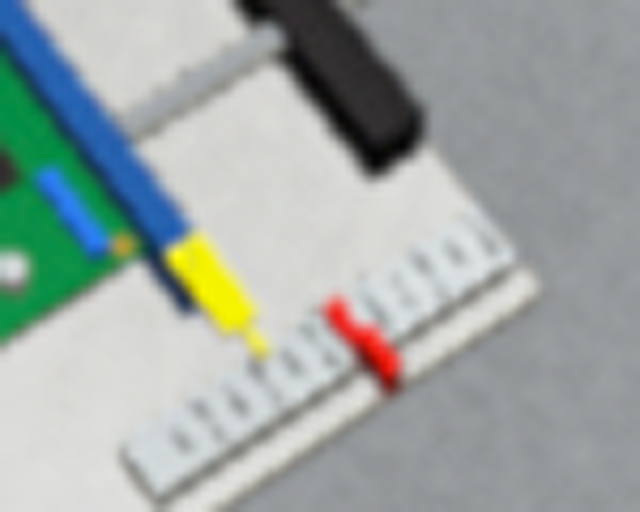

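View pics/g1d.png

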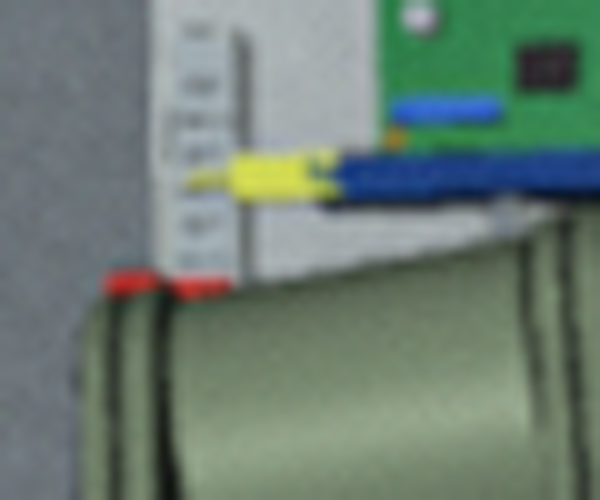

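Call:
send_rows:
  series: [-0.015, 0, 0, 0, 1, -0.03, -0.0005, 0, 0, 1, -0.045, -0.001, 0, 0, 1, -0.06, -0.0012, 0, 0, 1, -0.06, -0.0012, 0, 0, 1]

```text
time_s: 12.43
ee_pos: [511.7, 169.8, 51.7]
tool_rot: [[-0.011, 1.0, -0.016], [1.0, 0.011, -0.003], [-0.003, -0.016, -1.0]]
force: [6.5, 1.7, -9.4]
finger_gap: 12.5
```

```bash
python3 m.py g2 | grep -v '    '; python3 - <<'E'
from h import *
np.set_printoptions(precision=2,suppress=True)
for cam in('top','scene'):
    c=manip.calibration(cam);R=np.array(c['R']);print(cam,c['fx'],'pos',-R.T@np.array(c['t']),'fwd',R[2])
# depth of mark per image pixels
for cam,b in(('scene',(305,325,335,352)),('top',(138,172,160,186))):
    im=np.load(f'pics/{cam}0_i.npy');d=np.load(f'pics/{cam}0_d.npy');P=cloud(cam,d)
    hsv=cv2.cvtColor(im,cv2.COLOR_BGR2HSV);H,S,V=[hsv[...,i].astype(int) for i in range(3)]
    v,u=np.mgrid[0:420,0:560]; m=((H<9)|(H>171))&(S>150)&(V>70)&(u>=b[0])&(u<=b[2])&(v>=b[1])&(v<=b[3])
    for a in sorted(map(tuple,np.c_[P[m][:,1].round(),P[m][:,0].round(1),P[m][:,2].round(),u[m],v[m]])): print(*a,end=' | ')
    print()
E
```

```text
[512.22 169.85  51.66] [ 6.56  1.86 -7.8 ] 12.5333 12.973099704563968
scene ptr 75 hx mean 639.023667890404 y 227.12304045745665 278.52482179043506
scene mark 33 hx mean 630.259680746346 y 276.22521155610895 302.0006557794347
top ptr 56 hx mean 635.7626323076872 y 235.61702525416118 274.8654705441713
top mark 29 hx mean 631.0622944385818 y 270.4003055331833 301.5893194907563
top 523.9161365789369 pos [ 406.15  -55.8  1494.47] fwd [ 0.07  0.01 -1.  ]
scene 484.2012687322085 pos [ 968.11  664.18 1170.59] fwd [-0.34 -0.51 -0.79]
288.0 625.1 29.0 314.0 336.0 | 291.0 624.7 30.0 315.0 337.0 | 291.0 627.6 32.0 314.0 337.0 | 292.0 627.8 28.0 314.0 338.0 | 295.0 627.6 34.0 315.0 338.0 | 296.0 625.2 33.0 316.0 338.0 | 299.0 627.8 36.0 316.0 339.0 | 303.0 625.2 41.0 318.0 339.0 | 304.0 628.6 41.0 317.0 340.0 | 304.0 628.9 47.0 317.0 339.0 | 305.0 626.6 41.0 318.0 340.0 | 305.0 629.0 37.0 317.0 341.0 | 307.0 624.3 40.0 319.0 340.0 | 308.0 628.3 41.0 318.0 341.0 | 308.0 628.6 37.0 318.0 342.0 | 309.0 626.7 43.0 319.0 341.0 | 310.0 623.8 40.0 320.0 341.0 | 311.0 628.1 42.0 319.0 342.0 | 312.0 625.
[... 191 characters left out ...]
0 320.0 344.0 | 
-56.0 406.2 1494.0 141.0 178.0 | 283.0 625.0 31.0 152.0 178.0 | 286.0 622.1 32.0 151.0 179.0 | 286.0 624.9 33.0 151.0 178.0 | 289.0 622.1 33.0 150.0 179.0 | 290.0 626.0 26.0 150.0 178.0 | 291.0 621.9 35.0 149.0 179.0 | 291.0 625.0 33.0 149.0 178.0 | 294.0 622.0 35.0 148.0 179.0 | 296.0 621.9 36.0 147.0 179.0 | 296.0 626.2 26.0 148.0 178.0 | 297.0 625.1 33.0 147.0 178.0 | 298.0 623.8 42.0 146.0 178.0 | 299.0 622.2 35.0 146.0 179.0 | 300.0 621.0 43.0 145.0 179.0 | 300.0 623.8 43.0 145.0 178.0 | 302.0 620.7 45.0 144.0 179.0 | 304.0 624.6 39.0 144.0 178.0 | 305.0 620.8 46.0 143.0 179.0 | 306.0 624.2 42.0 143.0 178.0 | 308.0 623.8 45.0 142.0 178.0 | 309.0 621.7 40.0 142.0 179.0 |
```

View pics/g2c.png

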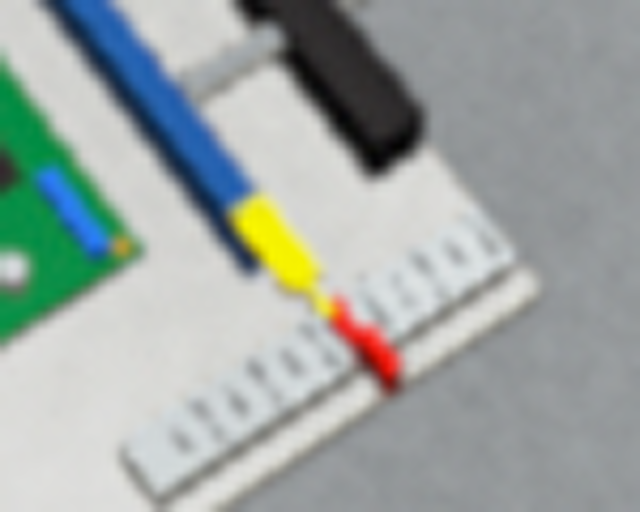

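Call:
send_rows:
  series: [-0.01, 0, 0, 0, 1, -0.021, -0.0004, 0, 0, 1, -0.021, -0.0004, 0, 0, 1, -0.021, -0.0004, 0, 0, 1]

```text
time_s: 12.87
ee_pos: [505.8, 169.9, 51.6]
tool_rot: [[-0.01, 1.0, -0.011], [1.0, 0.01, -0.002], [-0.002, -0.011, -1.0]]
force: [7.2, 1.0, -7.4]
finger_gap: 12.9
```

```bash
python3 m.py g3 
```

```text
[505.9  169.88  51.63] [ 6.85  1.72 -8.45] 12.9667 12.636531654667655
scene ptr 72 hx mean 633.2938849320209 y 227.12304045745665 279.3131600499899
    y 222.0 1 673.8179424453218 673.8179424453218 673.8179424453218
    y 228.0 1 675.3796202140531 675.3796202140531 675.3796202140531
    y 234.0 3 632.6134786956642 629.6397190707462 635.3519382673935
    y 240.0 14 632.676409177312 625.158190053071 638.5964895635801
    y 246.0 13 632.251073395011 626.397255413476 639.3798863221367
    y 252.0 12 632.6509510924708 625.9991537133133 638.9654858025166
    y 258.0 14 631.7973451784428 625.2062457858518 638.1401014888118
    y 264.0 8 632.4766359162255 628.4557385269404 637.7291083173309
    y 270.0 5 632.6413892060784 631.2860874997436 634.9021265099726
    y 276.0 1 632.4917126462033 632.4917126462033 632.4917126462033
scene mark 36 hx mean 630.425747107243 y 273.32854351900505 302.00065577943474
    y 270.0 2 631.9726777342908 631.1777634603484 633.2092110493123
    y 276.0 6 631.7047843197234 629.1463954124191 634.4084153262347
    y 282.0 8 630.5418697678091 626.3049673116766 633.993
[... 540 characters left out ...]
633.6115821580519
    y 258.0 12 630.4244765625472 625.3100988992344 636.7059158617128
    y 264.0 3 628.2374053368153 625.5886658245131 631.3549421670841
    y 270.0 1 628.8198049576413 628.8198049576413 628.8198049576413
top mark 25 hx mean 631.0446680608964 y 270.4913138537928 301.5893194907563
    y 270.0 2 628.239841093432 628.167331457299 628.3081674813264
    y 276.0 4 629.3675475417299 628.44900911329 631.575184814414
    y 282.0 4 630.3697248715704 628.8715676601477 631.8570603272141
    y 288.0 6 631.7569453505171 629.1533014038756 634.9845417897725
    y 294.0 6 632.0879754294343 629.4350575873888 635.2666153065827
    y 300.0 3 632.343203044518 629.7168362133689 635.4076604927666
```

View pics/g3c.png

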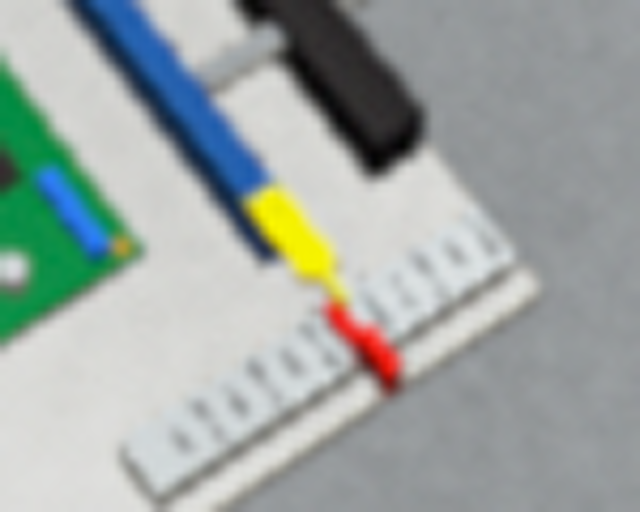

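View pics/g3d.png

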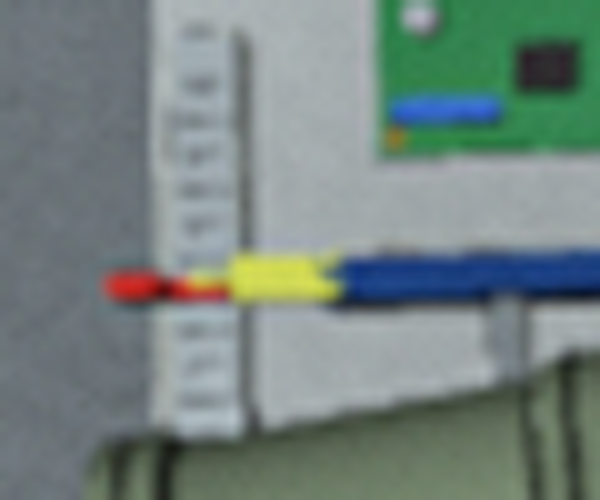

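```bash
cat > th.py <<'E'
from h import *
np.set_printoptions(precision=2,suppress=True)
def ray(cam,u,v,z):
    c=manip.calibration(cam); R=np.array(c['R']);o=-R.T@np.array(c['t']); q=R.T@np.stack([(u-c['cx'])/c['fx'],(v-c['cy'])/c['fy'],np.ones_like(u)]).astype(float)
    return (o[:,None]+q*((z-o[2])/q[2]))[:2]
E
python3 - <<'E'
from th import *
for cam in('top','scene'):
    im=np.load(f'pics/{cam}0_i.npy'); hsv=cv2.cvtColor(im,cv2.COLOR_BGR2HSV);H,S,V=[hsv[...,i].astype(int) for i in range(3)]
    v,u=np.mgrid[0:420,0:560]
    B={'top':((165,195,220,220),(125,158,235,185),(140,105,250,210)),'scene':((295,255,340,300),(250,270,312,345),(195,250,345,390))}[cam]
    for nm,b,m,z in(('bar',B[0],(abs(H-28)<9)&(S>90)&(V>90),78),('jaw',B[1],(abs(H-112)<12)&(S>120),50)):
        m=m&(u>=b[0])&(u<=b[2])&(v>=b[1])&(v<=b[3])
        n,l,st,_=cv2.connectedComponentsWithStats(m.astype(np.uint8)); m=l==1+np.argmax(st[1:,4])
        X=ray(cam,u[m],v[m],z).T; X-=X.mean(0); w=np.linalg.svd(X,full_matrices=False)[2][0]
        if w[1]<0:w=-w
        print(cam,nm,m.sum(),'theta',np.degrees(np.arctan2(-w[0],w[1])))
    # base edges
    b=B[2]; d=np.load(f'pics/{cam}0_d.npy');P=cloud(cam,d)
    m=((S<40)&(V>140)&(abs(P[...,2]-12)<6)&(u>=b[0])&(u<=b[2])&(v>=b[1])&(v<=b[3])).astype(np.uint8)
    m=cv2.morphologyEx(m,cv2.MORPH_OPEN,np.ones((3,3),np.uint8))
    n,l,st,_=cv2.connectedComponentsWithStats(m); m=l==1+np.argmax(st[1:,4])
    X=ray(cam,u[m],v[m],12).T
    # back edge: for bins in y take max x ; right edge: bins in x take min y
    yb=np.arange(X[:,1].min()+15,X[:,1].max()-15,6); mx=[X[abs(X[:,1]-y)<3,0].max() for y in yb]
    k=np.polyfit(yb,mx,1); print(cam,'back edge theta',np.degrees(np.arctan(-k[0])),'res',np.std(mx-np.polyval(k,yb)))
    xb=np.arange(X[:,0].min()+15,X[:,0].max()-15,6); mn=[X[abs(X[:,0]-x)<3,1].min() for x in xb]
    k=np.polyfit(xb,mn,1); print(cam,'right edge theta',np.degrees(np.arctan(k[0])),np.std(mn-np.polyval(k,xb)))
    print(cv2.minAreaRect(X.astype(np.float32)))
E
python3 - <<'E'
from th import *
it=cv2.imread('pics/g3t.png')
for r in range(174,183): print(r,' '.join('%3d,%3d,%3d'%tuple(it[r,c][::-1]) for c in range(139,158)))
E
```

```text
top bar 161 theta -0.30683214101362616
top jaw 256 theta -0.1882653010670372
top back edge theta 0.30102008808787417 res 0.7353899122623404
top right edge theta -0.101360071307142 1.6148583565756824
((717.1226806640625, 104.11734771728516), (149.79708862304688, 187.3792266845703), 89.93538665771484)
scene bar 248 theta -2.3717503499715105
scene jaw 280 theta -0.4421301413406913
scene back edge theta -0.20267085094750828 res 1.1265502858510217
scene right edge theta -19.752045620962488 48.20506336538063
((720.4409790039062, 172.0800323486328), (280.9332275390625, 189.4497528076172), 89.9519271850586)
174 105,116,119 108,116,120 107,114,119 107,118,123 106,117,123 107,116,121 134,144,144 159,167,165 161,171,174 162,173,178 158,169,176 159,173,179 161,173,181 155,166,176 146,157,160 106,113,113 134,141,144 163,172,180 165,171,180
175 104,112,117 107,119,124 106,118,123 105,117,122 104,116,122 101,114,120 131,142,143 159,170,168 152,164,167 141,151,160 143,155,164 147,159,167 145,157,168 149,160,160 166,176,138 160,169,101 171,181,123 184,193,146 183,191,145
176 100,113,117 100,112,117  
[... 894 characters left out ...]
, 93
180 103,114,118 106,118,122  99,101,105  86, 82, 87  77, 72, 76  73, 73, 76  94, 98, 97 113,118,114 127,121,123 133,121,128 142,130,135 151,138,146 147,134,143 137,131,141 140,146,129 128,134,102 133,139,116 153,159,140 149,155,137
181 102,114,118 104,118,123 106,119,124 106,120,127 100,115,119 105,116,122 133,147,147 160,171,169 163,179,181 162,179,184 163,179,186 163,180,187 165,179,186 160,174,182 150,162,168 104,112,114 132,138,144 159,167,174 161,170,177
182 104,111,116 107,116,120 110,119,123 109,119,125 110,118,124 106,116,119 136,144,145 161,170,167 155,166,167 144,155,160 137,149,154 144,159,162 153,167,170 147,160,165 139,149,152 103,111,113 134,142,143 165,172,176 162,170,174
```

The holder is actually square to the world (theta about 0); the apparent tilt was camera roll. Redone with theta = 0, both cameras put the pointer about 0.6 mm short of the mark, so I'll trim by that much.

Call:
send_rows:
  series: [-0.007, 0, 0, 0, 1, -0.007, 0, 0, 0, 1, -0.007, 0, 0, 0, 1, -0.007, 0, 0, 0, 1, -0.007, 0, 0, 0, 1]

```text
time_s: 13.38
ee_pos: [505.0, 169.9, 51.6]
tool_rot: [[-0.01, 1.0, -0.006], [1.0, 0.01, -0.002], [-0.002, -0.006, -1.0]]
force: [7.6, 0.9, -6.8]
finger_gap: 12.6
```

```bash
sed -i 's/deg2rad(1.2)/deg2rad(0)/' m.py; python3 m.py g4 | grep -v '^    y 2[2-6]'; python3 - <<'E'
import cv2
it=cv2.imread('pics/g4t.png')
for r in range(175,182): print(r,' '.join('%3d,%3d,%3d'%tuple(it[r,c][::-1]) for c in range(140,156)))
E
```

```text
[505.03 169.92  51.58] [ 7.3   0.56 -7.71] 13.4833 12.758082741166497
scene ptr 72 hx mean 627.0498608070862 y 241.18460689707058 290.39135470135506
    y 270.0 11 625.5612584447027 619.5865264033838 630.9428898770402
    y 276.0 12 625.4745289824167 619.1173864687914 630.4593785837637
    y 282.0 5 625.086078102826 622.2747863091101 627.4556895838608
    y 288.0 3 625.3188992485601 623.3746463549538 626.9789449158932
scene mark 36 hx mean 624.2138557418325 y 286.5295312244188 315.202230730024
    y 282.0 2 626.1048206829653 625.2848424090555 627.3461766809678
    y 288.0 5 625.977996302953 623.2235888483866 628.4272188936931
    y 294.0 8 624.2404379027952 620.2045634538292 627.9390313998425
    y 300.0 8 623.3140131906707 619.2519113775286 626.9666271028203
    y 306.0 9 623.5326442437995 618.7775222962646 627.5570211311442
    y 312.0 4 624.6059731122513 621.9158781913611 627.0739468394022
top ptr 49 hx mean 623.4644047147412 y 249.00305825719568 288.2437199186369
    y 270.0 9 623.3902566907891 617.0277167734369 628.2862204894873
    y 276.0 5 623.3588417187545 619.9218659124734 
[... 1302 characters left out ...]
, 37 161, 53, 50 194, 94, 66 196,157, 73 191,178, 68 198,175, 71 195,178, 71 201,203, 75 208,218, 83 208,217, 85
179 133,100,102 159, 70, 68 161, 42, 39 159, 39, 34 137, 30, 28 106, 31, 28  82, 24, 25 135, 39, 38 169, 63, 50 158, 80, 57 155, 94, 69 163, 86, 68 157, 93, 58 176,166, 65 193,202, 78 189,199, 81
180 104,114,119  98,101,107  81, 77, 82  80, 74, 79  79, 76, 80  95,100, 99 111,115,113 129,122,126 134,120,128 142,131,138 148,135,143 149,134,147 140,130,134 147,152,120 148,156, 96 147,156,110
181 105,116,121 106,119,123 105,119,125 102,116,121 102,114,119 131,145,145 158,168,165 164,178,182 162,179,185 159,175,183 165,180,189 165,180,187 157,171,179 145,156,164 109,115,116 131,137,144
```

View pics/g4d.png

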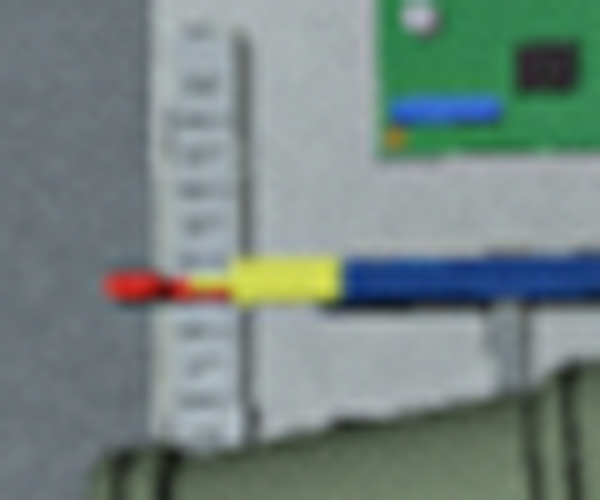

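View pics/g4s.png

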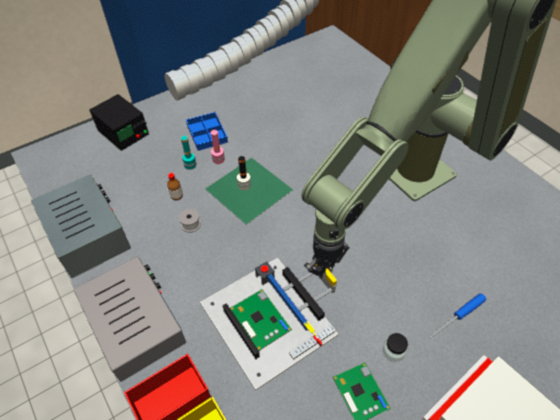

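The pointer now lies over the foot of the red mark, in line with the upright to within about 0.5 mm in both views. The mallet is upright on the mat, the pin is down and the bystanders are untouched. I'll do one holding check and then hand in.

```bash
python3 - <<'E'
from h import *
s=manip.state();print(s['ee_pos'],s['joint_velocities'],s['finger_gap'],s['time_s'])
print(manip.sign_off())
E
```

```text
[505.03143197 169.91690484  51.57906275] [ 0.00829159  0.04461443  0.04101812 -0.04423277 -0.02139947  0.02620016] 12.758082741166497 13.4833
the job is handed in; nothing more can be done
None
```

I knocked the lock pin down with the palm mallet and stood the mallet upright back on the green mat. Then I pulled the sprung jaw out about 29 mm and handed the job in at 13.5 s, still gripping the bar.

**Last checks:**
- **Pin:** its top reads about 57 mm, against about 69 mm before. The jaw came out freely past the catch.
- **Mallet:** the last scene picture shows it upright on the mat. I set it about 30 mm from where it first stood.
- **Pointer:** it lies over the foot of the red mark. The two cameras disagree a little. The top camera puts it about 0.6 mm too far out, the scene camera about 0.6 to 1.2 mm. Each measurement is good to about 1 mm.
- **Hold:** the arm was still, with about 7 N of spring pull and an 80 N grip.
- **Everything else:** the board and the bystanders look unmoved in that picture; I did not measure them.

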